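Reset the length stop of a sawing board and lay the batten up to it

ROBOT

A 7-joint arm with a two-finger parallel gripper is mounted at the origin on a cart in front of the work surface, level with it; the furniture and walls round the work are solid. World frame = base frame: x ahead of the robot, y to its left, z up, the work surface at z = 0. Lengths are in m, angles in rad, forces in N, time in s.
With the tool pointing down it reaches from about 0.425 to 0.875 m from the base axis. Payload 4.7 kg.
Tool frame: the origin (TCP) lies midway between the tips of the shut fingers; the grasp point (between the pads) lies 19 mm behind it (ctrl.grip_point_offset is the distance from the TCP to the grasp point, in m); z points along the fingers, y is the line along which they close (so a half turn about z gives the same grasp; the last joint's range is limited). The gripper opens to 87 mm and grips with 3 to 60 N. Pads are 19 mm wide; open, the fingers measure 117 mm over their backs; the gripper's body (75 mm by 190 mm) begins 51 mm behind the grasp point.
Start: joints at [1.193, 0.321, -0.07, 1.45, 0.023, 1.371, -0.057], TCP at [0.248, -0.601, 0.223] pointing down, gripper open.
Joint ranges: [-2.86, 2.86], [-0.3, 2.09], [-1.38, 1.24], [0.06, 2.45], [-1.56, 4.7], [0.09, 2.05], [-2.69, 2.69]. Speed limits (rad/s): [2.57, 2.57, 3.14, 3.14, 3.14, 3.14, 3.14].

INTERFACE

Orientations are given as a rotation vector (axis times angle).
In Python, from bench import ctrl gives the robot as it stands.
- The arm moves only by the tool move_arm, never from a script. Its argument "increments" is text: rows parted by semicolons, each of 7 numbers parted by spaces: the shift along the world's x, y, z in mm, then the turn, a rotation vector about the world's x, y, z in degrees, then the closure in counts, from 0 (fully open) to 255 (shut). A call has exactly 8 rows; each row shifts and turns the commanded pose from where the row before left it; what a row does not reach is not made up. A row lasts 1/12 s, in which the tool goes at most 41.7 mm and 7.16 degrees, less where a joint would pass 70% of its speed; a pose out of reach is approached as far as the arm can. A call with a gripper value outside its range is refused whole. The fingers move at their own pace and stop on an object; "grip_force" is the grip in N (left out, the last holds). Time passes only in rows, so rows that do not move let the fingers close, or fill a call up. It gives the time, the measured TCP pose, the force, the opening and the grip force at its end, in the units of the state.
- ctrl.get_state(): the state, without advancing time (a new reading comes with each control period).
- ctrl.get_image(name): name is "scene" or "top"; returns a dict with "frame" (420x560x3 uint8, red, green, blue), "depth" (420x560 float32, m along the optical axis (not along the pixel's ray), 0 where there is no reading), "fx", "fy", "cx", "cy" (pixels), "position" and "orientation" of the camera in the world. Camera axes: x right, y down, z forward; pixel columns grow to the right and rows downward; lengths in m; the calibration is good to about 2 mm. A picture is of the moment at which its call begins.
- ctrl.close_job(): hands the job in; it is judged then, once.
Trained networks look in a picture, given as the dict that the camera call returned (one of the last four; its "shot" number tells which), for a name from the list of things; names that differ only in an ending like _2 or _b are one class to them, and where a whole thing is asked for, a point or a joint stands for the part that bears it (a point fixed in the world has none). Each returns a list of dicts, best first, with "score" (0 to 1); they miss things now and then, are a little off and sometimes report something else, mostly with a low value. They report only what shows in the picture. A call takes as long as a camera call. They do not tell look-alikes from the thing itself.
- ctrl.find_in(target, picture): "centre" ([x, y, z] in m, in world coordinates, good to about 4 mm: the middle of the surface that is visible of it).
- ctrl.silhouettes(target, picture): "region" (420x560 bool, what is visible of it).
The state is a dict: "time": time; "joint_positions": joint angles; "qd": joint speeds; "joint_torque": joint torques, N m; "position": TCP position; "tool_rot": TCP orientation; "ft_force": force on the tool from outside, world axes, zero at the start; "torque": the same for the moment, N m; "grip_width": opening from 0.0 (shut) to 1.0 (fully open); "grip_force": force on a finger pad.
Only numpy, scipy, OpenCV 4.12 (cv2) and the standard library are available. Lean on these libraries where they do the work, as an engineer would, in place of code of your own. Each camera call takes 0.05 s, during which the arm holds its last target. There are 200 camera calls.

TASK

The next piece is to be sawn one hole longer: squeeze the two spring buttons of the sawing board's length stop together and slide its sleeve away from the saw slot until both buttons snap out through the next pair of holes. Then lay the long loose pine batten flat on the board along the fence, touching the fence and with its end up against the stop plate, ready to saw. Go slowly and feel for the catch and the stop: never drag or push the sleeve hard against the locked buttons, and leave the other tools lying where they are.

Things in the scene. Friction and masses are not known exactly. Their poses are not given: they have to be found in the camera images.
- saw_board: Pale wooden sawing board fixed to the bench, 130 (its x) x 410 (its y) x 18 mm, turned up to 9 degrees against the world. Origin: centre of its underside, z up. Toward -y (robot's right): fence and 3 mm saw slot (y = -115 mm). Toward +y (left): the length stop, sliding along y, its tube axis at x = 0, 48 mm above the bench, held by a bracket at y = 186 to 203 mm, 69 mm high.
- fence_end (a point): Left (+y) lower end of the fence's working face, on the board's top (board x +22.5, y -50, z 18 mm). The wooden fence runs from here 138 mm to the board's -y, is 22 mm thick toward +x and only 15 mm high above the board; its face looks to the board's -x (to the robot). No fence stands beside the sleeve. The batten belongs on the board in front of it.
- stop_sleeve: Aluminium square sleeve of the length stop, 32 mm wide and high, 150 mm long, wall 2 mm, grippy rough-blasted sides, over a fixed inner tube. Origin: on the tube axis in the working face of the stop plate (44 mm wide, 4 mm thick, 4 to 50 mm above the board's top) at its -y end, facing -y; axes as the board's. It extends to +y from there and slides along y; free, it rubs with 3 to 8 N.
- buttons (a point): Point on the tube axis midway between the two snap buttons; fixed to the board, it does not move with the sleeve. The buttons are 14 mm round domed steel pins pointing along the board's -x and +x from here; at rest each tip is 22 mm from this point, 6 mm proud of the sleeve's side. In a hole they lock the sleeve with about 1 mm of play.
- inner_tube: Fixed steel tube, 25 mm square, that carries the buttons; same origin and axes as saw_board. In each side the sleeve has three 15.5 mm holes, hand-drilled 35 to 50 mm apart; the buttons start in the middle pair. The wanted pair is nearer the stop plate: it arrives as the sleeve moves to the board's +y. Past it the sleeve runs some 15 mm on to its end. 
- button_front (a joint): Travel (m) of the button on the board's -x side: 0 fully out, 0.006 flush with the sleeve's side, 0.008 under its wall, 0.0085 at its end. Spring 4.5 N at rest, 9 N under the wall. Squeezed flush between finger pads (grip 18 to 25 N), the domes ride under the wall at a pull of 8 to 22 N; then they rub along inside and spring out by themselves at the next holes, stopping the sleeve dead.
- button_back (a joint): The same for the button on the board's +x side.
- batten: Loose pine batten, 45 (its x) x 160 (its y) x 38 mm (z), 0.11 to 0.2 kg, lying on the bench right of the board, roughly pointing away from the robot. Origin: centre of the underside. In place it rests on the board's top, length along the board's y (either way round), centre line at board x = 0, its +y end at the stop plate; it stands 23 mm higher than the fence.
- tape_measure: Yellow tape measure, 36 x 72 x 66 mm, standing to the left in front of the board; leave it alone.
- pliers: Red-handled pliers, 164 x 63 x 13 mm, in front of the board; leave them alone.
- screw_box: Carton of screws, 61 x 90 x 46 mm, behind the board; leave it alone.
Not all that is in view belongs to the job. Leave any orange or yellow look-alike of the batten alone.

How it is judged:
On the way:
1. The sleeve stands at the next hole out and both buttons have snapped fully out through it (y of stop_sleeve in the frame of saw_board between 0.005 and 0.034 m and value of joint each of button_front, button_back below 0.0015 m), for 0.2 s.
At the end, for the whole second after the job is handed in: Both buttons are fully out (within 1.5 mm) in the pair of holes next nearer the stop plate; the batten lies flat on the board, along the fence within 0.03 rad, with gaps of at most 2.5 mm to the fence and to the stop plate, at rest (all of step 1 and y of batten in the frame of stop_sleeve between -0.0825 and -0.078 m and x of batten in the frame of saw_board between -0.0025 and 0.002 m and z of batten in the frame of saw_board between 0.016 and 0.02 m and angle between the y axis of batten and the y axis of saw_board, either way round below 0.03 rad and angle between batten's own z axis and vertical below 0.05 rad and linear speed of batten below 0.01 m/s); the robot touches nothing.
It fails at once if the sleeve is dragged or pushed against the buttons with more than 28 N (contact force between inner_tube and stop_sleeve above 28 N).
It fails at once if the tape measure, pliers or screw carton is moved by more than 2 cm (distance of any of tape_measure, pliers, screw_box from where it was at the start of the episode above 0.02 m).
It also fails if it takes over 48 s, if anything falls off the work surface, if the arm or the gripper's body presses on something with over 40 N, if the wrist force passes 120 N, or if a joint passes its speed limit or range.

## Working session

There is one attempt and no reset: what is moved stays moved. The work goes in short steps, Python scripts to look and compute and a tool call to move; the robot and the scene stay as the last step left them, time stands still between calls to the robot, and variables do not carry over. Pictures are saved under pics/ and viewed, at most 10 in all, crops included, and the job is handed in when it is done.

Besides the shell and the picture viewer there is one more tool, called after "Call:" in YAML: its name, and indented under it one key for each argument. move_arm: Moves the arm, as the interface text tells. Its arguments: {"type":"object","properties":{"increments":{"type":"string"},"grip_force":{"type":"number"}},"required":["increments"]}

```bash
mkdir -p pics; cat > h.py <<'E'
import numpy as np, cv2
from bench import ctrl
from scipy.spatial.transform import Rotation as R
def cam(p):
    o=np.array(p['orientation'])
    M=R.from_rotvec(o).as_matrix() if o.shape==(3,) else (R.from_quat(o).as_matrix() if o.shape==(4,) else o)
    return M,np.array(p['position'])
def cloud(p):
    M,t=cam(p); d=p['depth']; v,u=np.indices(d.shape)
    c=np.stack([(u-p['cx'])/p['fx']*d,(v-p['cy'])/p['fy']*d,d],-1)
    return c@M.T+t
def proj(p,X):
    M,t=cam(p); c=(np.atleast_2d(X)-t)@M
    return np.stack([c[:,0]/c[:,2]*p['fx']+p['cx'],c[:,1]/c[:,2]*p['fy']+p['cy']],-1)
def save(p,name): cv2.imwrite('pics/'+name,p['frame'][:,:,::-1])
E
python3 - <<'E'
from h import *
s=ctrl.get_state(); print(s['time'],s['position'],s['tool_rot'],s['ft_force'])
ims=[]
for n in('top','scene'):
    p=ctrl.get_image(n); ims.append(p['frame'][:,:,::-1]); save(p,n+'0.png')
    print(n,p['position'],p['orientation'],p['fx'])
    for t in('saw_board','fence_end','stop_sleeve','buttons','button_front','button_back','batten','tape_measure','pliers','screw_box'):
        r=ctrl.find_in(t,p); print(t,[(np.round(a['centre'],3).tolist(),round(a['score'],2),proj(p,a['centre']).round()[0].tolist()) for a in r[:3]])
E
```

```text
0.0 [ 0.24795117 -0.60024526  0.22145448] [-3.07965153e+00 -6.11192746e-01  7.63075010e-04] [-0.38674522 -0.36294277 -0.27025938]
top [ 0.25755574 -0.03455408  1.50178723] [-2.11583243  2.09436773 -0.22984705] 459.8174370864251
saw_board [([0.583, 0.072, 0.013], 0.78, [244.0, 210.0])]
fence_end [([0.583, 0.071, 0.019], 0.87, [244.0, 209.0])]
stop_sleeve [([0.596, 0.119, 0.059], 0.77, [228.0, 202.0])]
buttons [([0.583, 0.07, 0.017], 0.96, [244.0, 209.0])]
button_front []
button_back [([0.604, 0.229, 0.055], 0.24, [194.0, 200.0])]
batten [([0.625, -0.266, 0.036], 0.8, [347.0, 197.0]), ([0.468, -0.34, 0.036], 0.79, [371.0, 244.0]), ([0.378, -0.058, 0.04], 0.6, [283.0, 271.0])]
tape_measure [([0.371, 0.321, 0.059], 0.61, [161.0, 272.0]), ([0.393, 0.095, 0.01], 0.35, [235.0, 267.0])]
pliers [([0.395, 0.091, 0.01], 0.79, [236.0, 266.0])]
screw_box [([0.744, 0.055, 0.047], 0.92, [249.0, 160.0]), ([0.598, 0.118, 0.061], 0.66, [229.0, 202.0])]
scene [-0.33402981  0.87851287  0.61463034] [-0.8743625   2.15165931 -1.37999994] 531.004824497612
saw_board [([0.583, 0.127, 0.02], 0.9, [237.0, 236.0])]
fence_end [([0.582, 0.127, 0.016], 0.96, [237.0, 237.0])]
stop_sleeve [([0.588, 0.122, 0.061], 0.81, [236.0, 220.0])]
buttons [([0.584, 0.129, 0.02], 0.69, [236.0, 236.0])]
button_front [([0.732, 0.071, 0.038], 0.35, [216.0, 206.0])]
button_back [([0.597, 0.225, 0.055], 0.53, [200.0, 234.0])]
batten [([0.458, -0.322, 0.032], 0.86, [384.0, 193.0]), ([0.609, -0.252, 0.038], 0.81, [327.0, 185.0]), ([0.372, -0.047, 0.03], 0.81, [348.0, 235.0])]
tape_measure [([0.349, 0.342, 0.052], 0.87, [231.0, 295.0]), ([0.46, -0.324, 0.031], 0.19, [384.0, 193.0])]
pliers [([0.393, 0.098, 0.009], 0.79, [301.0, 261.0])]
screw_box [([0.729, 0.069, 0.036], 0.78, [217.0, 207.0]), ([0.584, 0.124, 0.016], 0.19, [237.0, 237.0])]
```

View pics/top0.png

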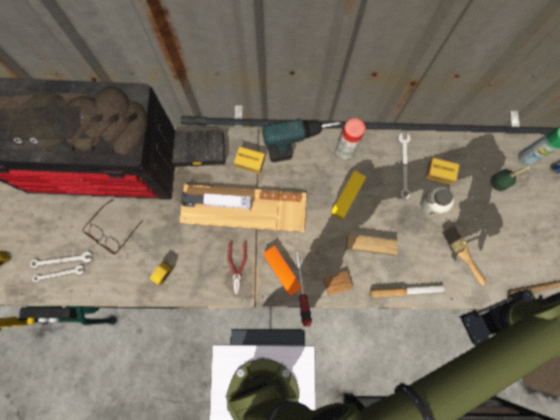

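View pics/scene0.png

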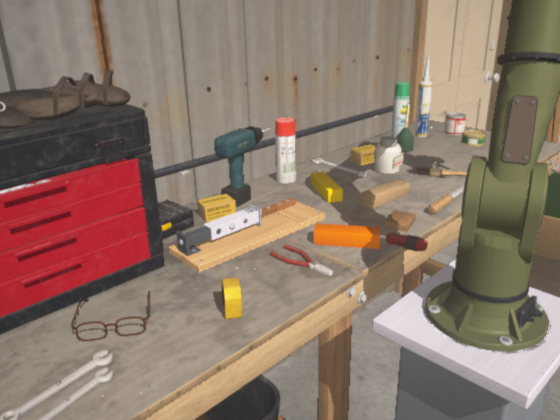

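```bash
cat >> h.py <<'E'
def rect(P):
    (c,s,a)=cv2.minAreaRect(P[:,:2].astype(np.float32)*1000); 
    return np.round(c,1),np.round(s,1),round(a,2)
def biggest(m):
    n,l,st,_=cv2.connectedComponentsWithStats(m.astype(np.uint8)); k=1+np.argmax(st[1:,4]); return l==k
E
python3 - <<'E'
from h import *
for n in('top','scene'):
    p=ctrl.get_image(n); C=cloud(p); x,y,z=C[...,0],C[...,1],C[...,2]
    box=lambda x0,x1,y0,y1:(x>x0)&(x<x1)&(y>y0)&(y<y1)
    b=biggest(box(.45,.72,-.2,.36)&(z>.010)&(z<.08)); print(n,'board',rect(C[b]),b.sum())
    s=biggest(box(.5,.68,-.1,.35)&(z>.060)&(z<.08)); print('sleeve top',rect(C[s]),np.median(z[s]))
    zt=z[b&(z<.024)]; print('board z',np.median(zt))
    f=biggest(box(.5,.68,-.2,.03)&(z>.026)&(z<.045)); print('fence',rect(C[f]),np.median(z[f]))
    w=biggest(box(.40,.54,-.45,-.22)&(z>.028)&(z<.05)); print('batten',rect(C[w]),np.median(z[w]))
    w=biggest(box(.40,.54,-.45,-.22)&(z>.008)&(z<.05)); print('batten full',rect(C[w]))
    if n=='top':
        fr=p['frame'][:,:,::-1]
        A=cv2.resize(fr[175:240,170:310],None,fx=5,fy=5,interpolation=3)[:, :700]
        B=cv2.resize(fr[225:300,320:460],None,fx=5,fy=5,interpolation=3)[:275,:700]
        cv2.imwrite('pics/crop1.png',np.vstack([A,B])[:600])
    else: cv2.imwrite('pics/crop2.png',cv2.resize(p['frame'][185:270,165:330,::-1],None,fx=4.5,fy=4.5,interpolation=3))
E
```

```text
top board (array([588.6,  74.3]), array([409.9, 132.2]), 86.51) 4774
sleeve top (array([604.9, 160. ]), array([223.5,  44.5]), 86.59) 0.06463460039787172
board z 0.01779409753384764
fence (array([623.7, -46.5]), array([136.7,  25.3]), 85.08) 0.03271382909603471
batten (array([ 469.1, -343.7]), array([160.2,  46.2]), 82.55) 0.037806654620818336
batten full (array([ 469. , -343.7]), array([160.1,  46.6]), 82.84)
scene board (array([621.5,  71.5]), array([414.7, 200.7]), 86.56) 5048
sleeve top (array([603.1, 159.5]), array([227.5,  44.8]), 86.95) 0.06478867047053438
board z 0.019171357080096985
fence (array([623.2, -54.1]), array([126.5,  27.6]), 85.22) 0.03365053149631214
batten (array([ 468.9, -342.7]), array([162.2,  49.9]), 82.77) 0.03909979327048435
batten full (array([ 468.3, -344.9]), array([169. ,  50.7]), 82.7)
```

View pics/crop1.png

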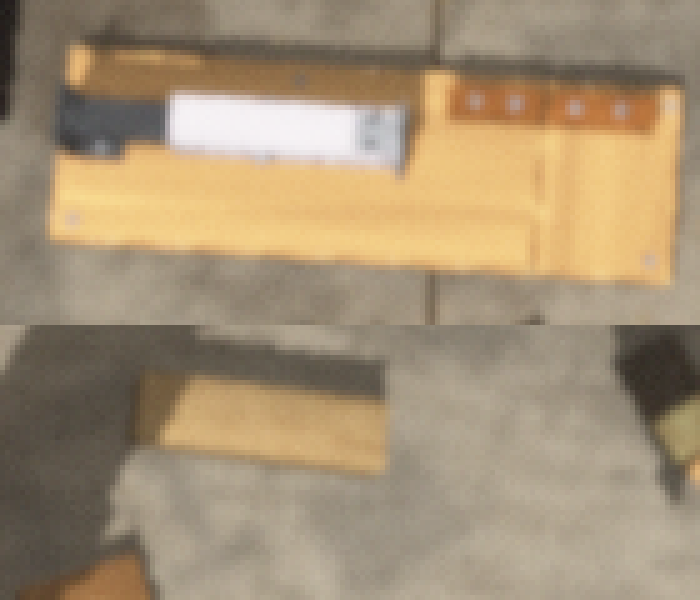

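View pics/crop2.png

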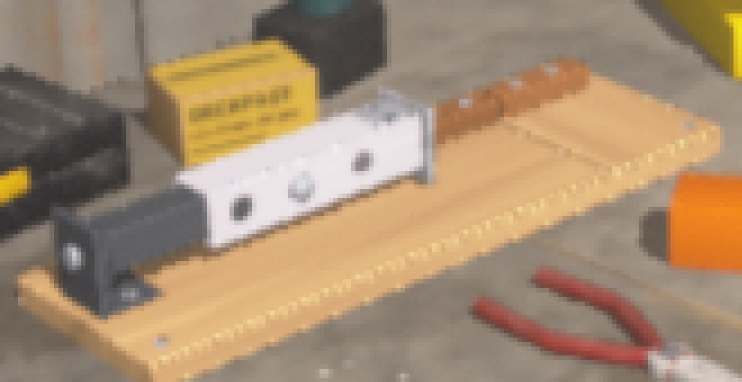

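```bash
cat >> h.py <<'E'
def inb(C,c=(.5886,.0743),yaw=-3.5):
    a=np.radians(yaw); d=C-np.array([c[0],c[1],0]); ca,sa=np.cos(a),np.sin(a)
    return np.stack([d[...,0]*ca+d[...,1]*sa,-d[...,0]*sa+d[...,1]*ca,d[...,2]],-1)*1000
E
python3 - <<'E'
from h import *
for n in('top','scene'):
    p=ctrl.get_image(n); B=inb(cloud(p)); x,y,z=B[...,0],B[...,1],B[...,2]
    print(n)
    def prof(nm,m,k,edges):
        v=B[m]; 
        for lo,hi in zip(edges[:-1],edges[1:]):
            q=v[(v[:,1-k]>lo)&(v[:,1-k]<hi)][:,k]
            if len(q)>5: print(nm,(lo,hi),len(q),np.round([q.min(),np.percentile(q,5),np.median(q),np.percentile(q,95),q.max()],1))
    R0=(abs(x)<110)&(abs(y)<230)
    prof('board x',R0&(z>12)&(z<22),0,[-200,-150,-100,-70,-50,0,60,120,180,205])
    prof('board y',R0&(z>12)&(z<22),1,[-60,-40,-20,0])
    prof('fence x',R0&(z>28)&(z<37)&(y<0),0,[-190,-150,-110,-70,-50])
    prof('sleeve top x',R0&(z>61)&(z<67),0,[-25,-16,-8,0,20,50,80,110,120])
    prof('sleeve front x',R0&(z>38)&(z<58)&(x<20),0,[0,20,50,80,110,120])
    prof('brk x',R0&(z>67)&(z<75),0,[150,180,190,200,210])
    prof('plate y',R0&(z>30)&(z<66)&(y<160)&(y>-40),1,[-10,0,10,20,30])
    prof('brk y',R0&(z>66)&(z<75)&(y>160),1,[-10,0,10,20,30])
    # button: bright pixel in dark hole; list silhouettes
    for t in('button_front','button_back'):
        for r in ctrl.silhouettes(t,p)[:2]: print(t,r['score'],r['region'].sum(),np.median(B[r['region']],0).round(1))
E
```

```text
top
board x (-200, -150) 439 [-65.2 -59.7  -9.2  59.2  65.1]
board x (-150, -100) 409 [-64.8 -59.5 -10.4  58.6  64.7]
board x (-100, -70) 256 [-65.9 -60.8 -12.8  59.4  64.6]
board x (-70, -50) 163 [-65.2 -61.4 -14.8  60.4  65.3]
board x (-50, 0) 419 [-66.1 -60.5 -10.3  59.7  65. ]
board x (0, 60) 414 [-65.5 -61.1 -21.9  60.7  65. ]
board x (60, 120) 419 [-65.8 -61.4 -22.   60.1  64.9]
board x (120, 180) 456 [-65.7 -60.8 -16.4  60.5  65.5]
board x (180, 205) 170 [-65.7 -59.2 -20.8  60.8  64.3]
board y (-60, -40) 634 [-204.8 -182.9    1.5  186.5  204.9]
board y (-40, -20) 638 [-204.1 -184.5    0.7  183.5  204.4]
board y (-20, 0) 587 [-203.4 -186.8  -14.3  175.7  205.5]
fence x (-190, -150) 65 [-31.8  32.9  41.7  52.6  54. ]
fence x (-150, -110) 67 [-41.5  32.3  41.7  52.1  54.6]
fence x (-110, -70) 71 [-36.2  32.2  42.4  53.   54.5]
fence x (-70, -50) 29 [31.9 33.8 42.9 53.9 55.4]
sleeve top x (-25, -16) 12 [-3.5 -2.  15.6 25.9 25.9]
sleeve top x (-16, -8) 15 [-4.9 -4.7  9.1 23.  24.9]
sleeve top x (-8, 0) 12 [-5.2 -5.   6.4 22.6 24.7]
sleeve top x (0, 20) 48 [-5.9 -4.7 10.4 23.5 24.3]
[... 2280 characters left out ...]
5.8 -3.6 -0.3  0.6]
sleeve front x (20, 50) 60 [-7.4 -6.1 -4.  -1.5  0.4]
sleeve front x (50, 80) 74 [-13.9 -10.1  -5.   -1.9   0.8]
sleeve front x (80, 110) 73 [-9.9 -6.9 -3.4  0.3  3.5]
sleeve front x (110, 120) 26 [-7.9 -7.6 -4.7 -1.5 -1.2]
brk x (190, 200) 29 [-10.7  -9.1   7.4  29.7  31.9]
plate y (-10, 0) 637 [-26.  -19.1  65.  143.1 159.1]
plate y (0, 10) 171 [-24.    2.6 122.3 156.1 159.8]
plate y (10, 20) 106 [-21.5   4.2  81.8 153.8 159.5]
plate y (20, 30) 71 [-21.1  -6.7  65.8 138.3 154.1]
brk y (-10, 0) 7 [192.8 193.4 196.6 199.1 199.1]
brk y (0, 10) 8 [193.2 193.5 196.7 197.5 197.7]
brk y (10, 20) 9 [192.5 192.8 197.6 199.7 200.3]
brk y (20, 30) 6 [193.8 194.  196.9 197.9 197.9]
```

```bash
python3 - <<'E'
from h import *
p=ctrl.get_image('scene'); M,t=cam(p)
B=inb(cloud(p))
def hit(u,v,bx):
    d=M@np.array([(u-p['cx'])/p['fx'],(v-p['cy'])/p['fy'],1]); a=inb(t); b=inb(t+d); k=(bx-a[0])/(b[0]-a[0]); return (a+k*(b-a)).round(1)
for u,v,bx in[(232.1,226.6,-12),(218.6,231.2,-6.3),(245.7,220.6,-6.3)]: print(hit(u,v,bx))
m=(B[...,0]<-8.5)&(B[...,0]>-16)&(B[...,2]>36)&(B[...,2]<60)&(abs(B[...,1]-60)<60); print(B[m].round(1))
a=np.radians(-3.5)
def w(bx,by): return (np.array([588.6,74.3])+[bx*np.cos(a)-by*np.sin(a),bx*np.sin(a)+by*np.cos(a)]).round(1)
print([w(9.7,y) for y in(50,55,60,65)])
print(ctrl.get_state()['time'])
E
```

```text
[-12.   66.6  50.8]
[ -6.3 103.1  48.9]
[-6.3 19.8 49.7]
[[ -8.8  30.5  47.4]
 [ -8.6  52.   51.8]
 [ -8.9  64.4  53.3]
 [ -8.6  58.2  51.1]
 [ -9.3  67.8  51.9]
 [ -8.5  64.3  50.4]
 [ -8.7  64.7  47.9]
 [-10.2  47.6  42.6]
 [-12.   67.1  47.2]
 [ -9.1  91.8  51.9]]
[array([601.3, 123.6]), array([601.6, 128.6]), array([601.9, 133.6]), array([602.3, 138.6])]
1.55
```

Call:
move_arm:
  increments: "40 40 0 0 0 7 0;40 40 0 0 0 7 0;30 41 0 0 0 7 0;30 41 0 0 0 7 0;30 41 0 0 0 7 0;30 41 0 0 0 7 0;30 41 0 0 0 7 0;30 41 0 0 0 7 0"

```text
time: 2.22
position: [0.4556, -0.3383, 0.223]
tool_rot: [2.427, 1.993, -0.0]
ft_force: [0.8, -0.6, 0.4]
grip_width: 0.999
grip_force: 0.0
```

Call:
move_arm:
  increments: "20 41 0 0 0 2 0;20 41 0 0 0 2 0;20 41 0 0 0 2 0;20 41 0 0 0 2 0;20 41 0 0 0 0 0;20 41 0 0 0 0 0;10 41 0 0 0 0 0;0 41 0 0 0 0 0"

```text
time: 2.88
position: [0.5757, -0.032, 0.2226]
tool_rot: [2.289, 2.151, 0.003]
ft_force: [0.3, -0.6, -0.3]
grip_width: 1.001
grip_force: 0.0
```

Call:
move_arm:
  increments: "8 35 0 0 0 0 0;8 35 0 0 0 0 0;8 35 -10 0 0 0 0;3 35 -20 0 0 0 0;0 31 -20 0 0 0 0;0 0 -30 0 0 0 0;0 0 -15 0 0 0 0;0 0 0 0 0 0 0"

```text
time: 3.55
position: [0.5984, 0.1369, 0.1234]
tool_rot: [-2.285, -2.151, 0.009]
ft_force: [-0.3, -0.9, -0.1]
grip_width: 1.002
grip_force: 0.0
```

```bash
python3 - <<'E'
from h import *
p=ctrl.get_image('scene'); s=ctrl.get_state(); print(s['position'],s['tool_rot'],s['joint_positions'],s['time'])
cv2.imwrite('pics/c3.png',cv2.resize(p['frame'][130:280,140:340,::-1],None,fx=4,fy=4,interpolation=3))
# where TCP target projects
print(proj(p,s['position']),proj(p,[.6023,.1396,.048]))
E
```

```text
[0.59992886 0.13664393 0.12577091] [-2.28741807 -2.15050478  0.00517083] [ 0.27214527  0.39079519 -0.6695291   1.63864988  0.2552547   1.20553039
 -0.51516509] 3.6
[[226.63527329 195.6776591 ]] [[227.07503823 224.79793641]]
```

View pics/c3.png

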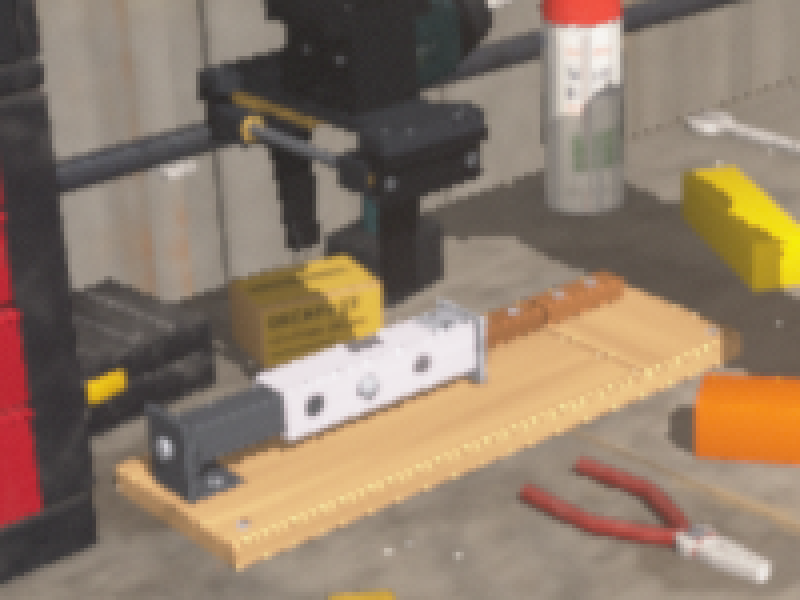

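Call:
move_arm:
  increments: "2 2 -25 0 0 0 0;0 0 -25 0 0 0 0;0 0 -20 0 0 0 0;0 0 -15 0 0 0 0;0 0 -11 0 0 0 0;0 0 0 0 0 0 0;0 0 0 0 0 0 0;0 0 0 0 0 0 0"

```text
time: 4.27
position: [0.6046, 0.1393, 0.0334]
tool_rot: [2.289, 2.15, 0.004]
ft_force: [0.3, -0.3, -0.4]
grip_width: 0.997
grip_force: 0.0
```

```bash
python3 - <<'E'
from h import *
p=ctrl.get_image('scene'); s=ctrl.get_state(); print(s['position'],s['tool_rot'],s['ft_force'],s['time'])
cv2.imwrite('pics/c4.png',cv2.resize(p['frame'][160:260,165:315,::-1],None,fx=5,fy=5,interpolation=3))
E
```

```text
[0.60457596 0.13933501 0.03341863] [2.28831676 2.14998834 0.00389711] [0.6424497  0.80511006 0.65390761] 4.3167
```

View pics/c4.png

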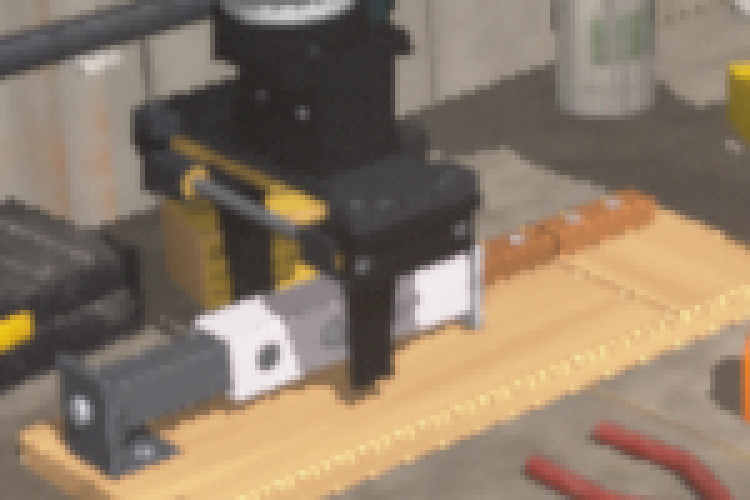

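Call:
move_arm:
  increments: "-2 0 -4 0 0 0 60;0 0 0 0 0 0 100;0 0 0 0 0 0 112;0 0 0 0 0 0 118;0 0 0 0 0 0 124;0 0 0 0 0 0 128;0 0 0 0 0 0 131;0 0 0 0 0 0 133"
  grip_force: 21

```text
time: 4.98
position: [0.6021, 0.139, 0.0278]
tool_rot: [2.288, 2.151, 0.002]
ft_force: [4.6, 0.8, -0.4]
grip_width: 0.519
grip_force: 1.8
```

Call:
move_arm:
  increments: "0.5 0 0 0 0 0 133;0.5 0 0 0 0 0 135;0 0 0 0 0 0 138;0 0 0 0 0 0 141;0 0 0 0 0 0 144;0 0 0 0 0 0 147;0 0 0 0 0 0 150;0 0 0 0 0 0 153"

```text
time: 5.65
position: [0.6024, 0.139, 0.0278]
tool_rot: [2.289, 2.151, 0.0]
ft_force: [1.7, -1.3, 1.9]
grip_width: 0.41
grip_force: 6.4
```

Call:
move_arm:
  increments: "0.2 0 0 0 0 0 156;0 0 0 0 0 0 158;0 0 0 0 0 0 160;0 0 0 0 0 0 162;0 0 0 0 0 0 166;0 0 0 0 0 0 175;0 0 0 0 0 0 190;0 0 0 0 0 0 200"

```text
time: 6.32
position: [0.603, 0.139, 0.0278]
tool_rot: [2.289, 2.151, 0.002]
ft_force: [3.5, -0.7, 2.0]
grip_width: 0.365
grip_force: 21.1
```

Call:
move_arm:
  increments: "0 0.5 0 0 0 0 220;0 0.5 0 0 0 0 220;0 0.5 0 0 0 0 220;0 0.5 0 0 0 0 220;0.1 0.5 0 0 0 0 220;0 0.5 0 0 0 0 220;0.1 0.5 0 0 0 0 220;0 0.5 0 0 0 0 220"

```text
time: 6.98
position: [0.603, 0.1392, 0.0277]
tool_rot: [2.289, 2.147, -0.006]
ft_force: [1.6, -7.9, 5.9]
grip_width: 0.365
grip_force: 21.1
```

Call:
move_arm:
  increments: "0 0.5 0 0 0 0 220;0 0.5 0 0 0 0 220;0 0.5 0 0 0 0 220;0 0.5 0 0 0 0 220;0 0.5 0 0 0 0 220;0 0.5 0 0 0 0 220;0.1 0 0 0 0 0 220;0 0 0 0 0 0 220"

```text
time: 7.65
position: [0.6032, 0.1407, 0.0277]
tool_rot: [2.289, 2.145, -0.008]
ft_force: [1.5, -9.0, 6.0]
grip_width: 0.368
grip_force: 21.1
```

Call:
move_arm:
  increments: "0 0.5 0 0 0 0 220;0 0.5 0 0 0 0 220;0.1 0.5 0 0 0 0 220;0 0.5 0 0 0 0 220;0 0.5 0 0 0 0 220;0.1 0.5 0 0 0 0 220;0 0 0 0 0 0 220;0 0 0 0 0 0 220"

```text
time: 8.32
position: [0.6032, 0.1415, 0.0276]
tool_rot: [2.289, 2.143, -0.013]
ft_force: [0.4, -13.3, 7.9]
grip_width: 0.37
grip_force: 21.1
```

Call:
move_arm:
  increments: "0 0.5 0 0 0 0 220;0 0.5 0 0 0 0 220;0.1 0.5 0 0 0 0 220;0 0.5 0 0 0 0 220;0 0.5 0 0 0 0 220;0.1 0 0 0 0 0 220;0 0 0 0 0 0 220;0 0 0 0 0 0 220"

```text
time: 8.98
position: [0.6033, 0.1437, 0.0276]
tool_rot: [2.289, 2.143, -0.014]
ft_force: [-0.6, -14.0, 8.6]
grip_width: 0.364
grip_force: 21.0
```

Call:
move_arm:
  increments: "0 0.5 0 0 0 0 220;0 0.5 0 0 0 0 220;0.1 0.5 0 0 0 0 220;0 0.5 0 0 0 0 220;0 0.5 0 0 0 0 220;0.1 0 0 0 0 0 220;0 0 0 0 0 0 220;0 0 0 0 0 0 220"

```text
time: 9.65
position: [0.6035, 0.1465, 0.0276]
tool_rot: [2.288, 2.143, -0.013]
ft_force: [-0.4, -14.3, 8.2]
grip_width: 0.366
grip_force: 21.0
```

```bash
python3 - <<'E'
from h import *
for n in('top','scene'):
    p=ctrl.get_image(n); B=inb(cloud(p)); x,y,z=B[...,0],B[...,1],B[...,2]
    for lo,hi in((-8,0),(0,10),(10,20),(20,28)):
        q=y[(x>lo)&(x<hi)&(z>34)&(z<66)&(y>-40)&(y<40)]; print(n,lo,np.sort(q)[:4].round(1))
E
```

```text
top -8 [-16.7  -9.9]
top 0 [-18.1 -17.7 -17.6 -16. ]
top 10 [-18.  -17.9 -17.8 -17.4]
top 20 [-17.6 -17.6 -11.2 -11.1]
scene -8 [-19.6 -18.7 -17.8 -16.6]
scene 0 [-8.7 12.9 19.7 22.5]
scene 10 [ 7.8 10.4 11.5 12.3]
scene 20 [2.6 3.2 5.2 5.4]
```

Call:
move_arm:
  increments: "0 1 0.5 0 0 0 220;0.1 1 0.5 0 0 0 220;0 1 0.5 0 0 0 220;0.1 1 0.5 0 0 0 220;0 1 0 0 0 0 220;0.1 1 0 0 0 0 220;0 1 0 0 0 0 220;0.1 1 0 0 0 0 220"
  grip_force: 19

```text
time: 10.42
position: [0.604, 0.1559, 0.0278]
tool_rot: [2.289, 2.145, -0.01]
ft_force: [4.9, -11.3, -2.2]
grip_width: 0.366
grip_force: 19.0
```

Call:
move_arm:
  increments: "0.4 1.2 0 0 0 0 220;0.4 1.2 0 0 0 0 220;0.4 1.2 0 0 0 0 220;0.4 1.2 0 0 0 0 220;0.2 1.2 0 0 0 0 220;0.1 1.2 0 0 0 0 220;0.1 1.2 0 0 0 0 220;0.1 1 0 0 0 0 220"
  grip_force: 17

```text
time: 11.08
position: [0.6047, 0.1659, 0.0278]
tool_rot: [2.29, 2.147, -0.013]
ft_force: [0.9, -9.4, -0.4]
grip_width: 0.366
grip_force: 17.0
```

Call:
move_arm:
  increments: "0 0.7 0 0 0 0 220;0.1 0.7 0 0 0 0 220;0 0.7 0 0 0 0 220;0.1 0.7 0 0 0 0 220;0 0.7 0 0 0 0 220;0.1 0.7 0 0 0 0 220;0 0.7 0 0 0 0 220;0.1 0.7 0 0 0 0 220"
  grip_force: 15

```text
time: 11.75
position: [0.605, 0.1717, 0.0278]
tool_rot: [2.289, 2.147, -0.013]
ft_force: [1.3, -10.1, -0.3]
grip_width: 0.364
grip_force: 15.0
```

Call:
move_arm:
  increments: "0 0.6 0 0 0 0 220;0.1 0.6 0 0 0 0 220;0 0.6 0 0 0 0 220;0.1 0.6 0 0 0 0 220;0 0.6 0 0 0 0 220;0.1 0.6 0 0 0 0 220;0 0.6 0 0 0 0 220;0 0.6 0 0 0 0 220"

```text
time: 12.42
position: [0.6054, 0.1779, 0.0278]
tool_rot: [2.29, 2.149, -0.01]
ft_force: [1.5, -6.9, -0.8]
grip_width: 0.365
grip_force: 15.0
```

Call:
move_arm:
  increments: "0 0.6 0 0 0 0 220;0.1 0.6 0 0 0 0 220;0 0.6 0 0 0 0 220;0.1 0.6 0 0 0 0 220;0 0.6 0 0 0 0 220;0.1 0.5 0 0 0 0 220;0 0.5 0 0 0 0 220;0 0 0 0 0 0 220"

```text
time: 13.08
position: [0.6057, 0.1831, 0.0279]
tool_rot: [2.29, 2.15, -0.008]
ft_force: [2.9, -5.8, -7.9]
grip_width: 0.364
grip_force: 15.0
```

Call:
move_arm:
  increments: "0 0.5 -0.5 0 0 0 220;0 0.5 -0.5 0 0 0 220;0 0.5 -0.5 0 0 0 220;0.1 0.5 0 0 0 0 220;0 0.5 0 0 0 0 220;0 0 0 0 0 0 220;0 0 0 0 0 0 220;0 0 0 0 0 0 220"

```text
time: 13.75
position: [0.6058, 0.1833, 0.0277]
tool_rot: [2.289, 2.147, -0.013]
ft_force: [-1.5, -11.7, 3.4]
grip_width: 0.371
grip_force: 15.0
```

```bash
python3 - <<'E'
from h import *
p=ctrl.get_image('scene')
cv2.imwrite('pics/c5.png',cv2.resize(p['frame'][170:260,165:315,::-1],None,fx=5,fy=5,interpolation=3))
p=ctrl.get_image('top'); B=inb(cloud(p)); x,y,z=B[...,0],B[...,1],B[...,2]
for lo,hi in((0,10),(10,20)):
    q=y[(x>lo)&(x<hi)&(z>34)&(z<66)&(y>-40)&(y<40)]; print(lo,np.sort(q)[:4].round(1))
m=(x>-16)&(x<-8)&(z>36)&(z<66)&(y>40)&(y<80);print(B[m].round(1)[:12])
E
```

```text
0 [19.8 26.2 29.2]
10 [19.3 20.7 24.2 26.7]
[]
```

View pics/c5.png

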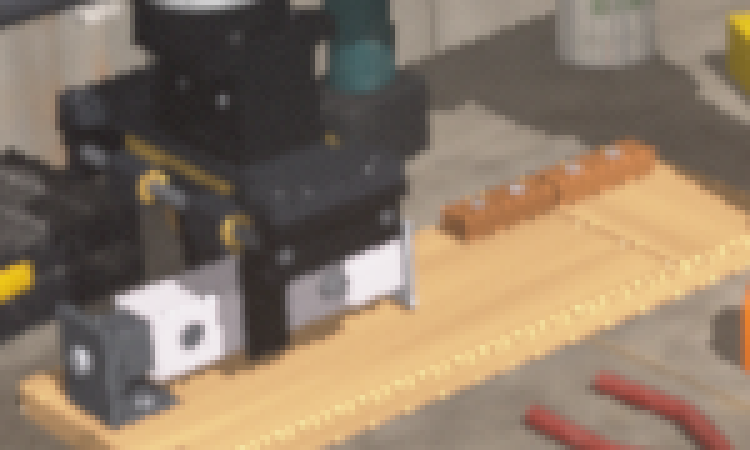

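Call:
move_arm:
  increments: "0 -1 0 0 0 0 220;-0.2 -1 0 0 0 0 220;0 -1 0 0 0 0 220;0 -1 0 0 0 0 220;0 0 0 0 0 0 120;0 0 0 0 0 0 60;0 0 0 0 0 0 0;0 0 0 0 0 0 0"

```text
time: 14.52
position: [0.6062, 0.1861, 0.0284]
tool_rot: [-2.287, -2.152, -0.001]
ft_force: [-0.7, 0.2, -0.4]
grip_width: 0.582
grip_force: 0.0
```

Call:
move_arm:
  increments: "0 0 20 0 0 0 0;0 0 30 0 0 0 0;0 0 40 0 0 0 0;0 -20 30 0 0 0 0;-10 -40 10 0 0 0 0;-10 -40 0 0 0 0 0;-10 -40 0 0 0 0 0;-10 -40 0 0 0 0 0"

```text
time: 15.18
position: [0.5664, 0.0045, 0.1585]
tool_rot: [2.287, 2.153, 0.002]
ft_force: [0.7, -0.4, -0.6]
grip_width: 0.992
grip_force: 0.0
```

```bash
python3 - <<'E'
from h import *
p=ctrl.get_image('scene')
cv2.imwrite('pics/c6.png',cv2.resize(p['frame'][170:260,165:315,::-1],None,fx=5,fy=5,interpolation=3))
for n in('top','scene'):
    p=ctrl.get_image(n); B=inb(cloud(p)); x,y,z=B[...,0],B[...,1],B[...,2]
    for lo,hi in((-8,0),(0,10),(10,20),(20,28)):
        q=y[(x>lo)&(x<hi)&(z>34)&(z<66)&(y>-40)&(y<60)]; print(n,lo,np.sort(q)[:4].round(1))
    m=(x>-17)&(x<-8.5)&(z>38)&(z<58)&(y>40)&(y<90);print(B[m].round(1)[:12])
    m=(x>27)&(x<37)&(z>38)&(z<60)&(y>40)&(y<90);print(B[m].round(1)[:12])
    W=cloud(p); X,Y,Z=W[...,0],W[...,1],W[...,2]
    w=biggest((X>.40)&(X<.54)&(Y>-.45)&(Y<-.22)&(Z>.028)&(Z<.05)); print('batten',rect(W[w]))
s=ctrl.get_state();print(s['position'],s['tool_rot'],s['time'])
E
```

```text
top -8 [18.7 18.7 25.2 25.3]
top 0 [18.6 25.9 29.1 29.4]
top 10 [18.7 18.7 19.  19.5]
top 20 [18.7 18.8 19.2 21.3]
[[-10.5  67.9  51.3]
 [ -8.6  65.7  43.5]
 [-11.4  60.6  57.5]
 [-10.1  58.   52.7]]
[[28.9 68.1 54.2]
 [28.7 64.6 55.8]
 [29.1 61.5 55.1]]
batten (array([ 469. , -344.4]), array([161.1,  46.3]), 82.88)
scene -8 [15.7 16.4 19.7 19.8]
scene 0 [19.9 20.9 22.3 26.1]
scene 10 [20.1 27.1 32.2 42.5]
scene 20 [32.3 36.2 49.5 52. ]
[[ -9.1  64.3  56.1]
 [ -9.9  62.1  52.9]
 [-10.3  71.6  53.5]
 [ -8.6  67.3  51.5]
 [ -9.9  59.3  49.2]
 [ -9.8  68.4  49.5]
 [ -9.3  71.2  47.6]
 [-10.6  69.2  47.4]
 [-10.4  66.   46.2]
 [-10.5  63.1  45.3]
 [ -9.   86.5  41.9]]
[]
batten (array([ 469., -344.]), array([164.9,  51.5]), 81.42)
[0.56636878 0.00063538 0.15791955] [ 2.29627255e+00  2.14228137e+00 -2.21624589e-03] 15.3333
```

View pics/c6.png

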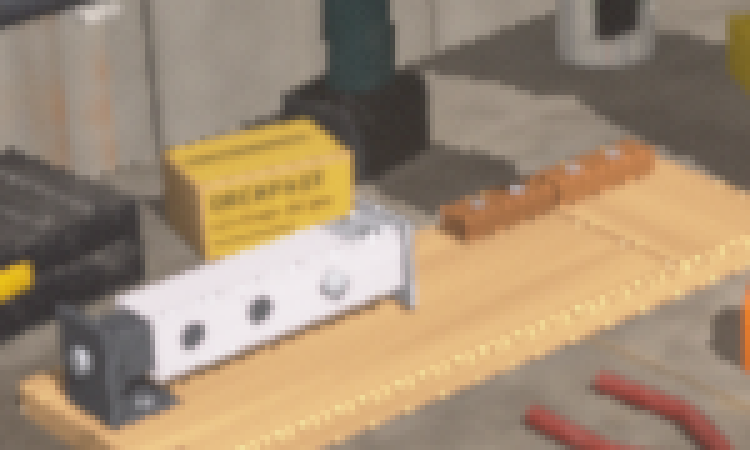

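Call:
move_arm:
  increments: "-12 -40 0 0 0 -0.4 0;-12 -40 0 0 0 -0.4 0;-12 -40 0 0 0 -0.4 0;-12 -40 0 0 0 -0.4 0;-12 -40 0 0 0 -0.4 0;-12 -40 -10 0 0 -0.4 0;-12 -40 -20 0 0 -0.4 0;-10 -34 -20 0 0 -0.4 0"

```text
time: 16.0
position: [0.4759, -0.3042, 0.111]
tool_rot: [2.345, 2.086, 0.002]
ft_force: [0.6, 0.0, -0.4]
grip_width: 0.999
grip_force: 0.0
```

Call:
move_arm:
  increments: "0 0 0 0 0 0 0;0 0 0 0 0 0 0;0 0 0 0 0 0 0;0 0 0 0 0 0 0;0 0 0 0 0 0 0;0 0 0 0 0 0 0;0 0 0 0 0 0 0;0 0 0 0 0 0 0"

```text
time: 16.67
position: [0.475, -0.3028, 0.1106]
tool_rot: [2.347, 2.088, 0.0]
ft_force: [0.4, 0.4, -0.1]
grip_width: 0.996
grip_force: 0.0
```

Call:
move_arm:
  increments: "-2 -11 -20 0 0 -0.5 0;0 0 -25 0 0 0 0;0 0 -20 0 0 0 0;0 0 -16 0 0 0 0;0 0 -12 0 0 0 0;0 0 -7 0 0 0 0;0 0 -3 0 0 0 0;0 0 0 0 0 0 0"

```text
time: 17.33
position: [0.4726, -0.3142, 0.007]
tool_rot: [-2.357, -2.077, -0.0]
ft_force: [-0.4, -0.3, 0.7]
grip_width: 1.002
grip_force: 0.0
```

Call:
move_arm:
  increments: "0 0 0 0 0 0 60;0 0 0 0 0 0 100;0 0 0 0 0 0 110;0 0 0 0 0 0 120;0 0 0 0 0 0 130;0 0 0 0 0 0 140;0 0 0 0 0 0 160;0 0 0 0 0 0 180"
  grip_force: 20

```text
time: 18.0
position: [0.4727, -0.3143, 0.0073]
tool_rot: [2.357, 2.076, 0.0]
ft_force: [-0.1, -0.5, 0.2]
grip_width: 0.515
grip_force: 20.0
```

Call:
move_arm:
  increments: "0 0 10 0 0 0 180;0 0 20 0 0 0 180;0 0 30 0 0 0 180;0 0 30 0 0 0 180;10 25 10 0 0 0.5 180;12 30 0 0 0 0.5 180;12 30 0 0 0 0.5 180;12 30 0 0 0 0.5 180"

```text
time: 18.67
position: [0.5189, -0.1982, 0.1083]
tool_rot: [2.321, 2.116, 0.0]
ft_force: [0.3, 0.4, -0.8]
grip_width: 0.513
grip_force: 20.0
```

Call:
move_arm:
  increments: "10 33 0 0 0 0.5 180;10 33 0 0 0 0.5 180;10 33 0 0 0 0.3 180;10 33 0 0 0 0.3 180;10 33 0 0 0 0 180;10 33 0 0 0 0 180;10 25 0 0 0 0 180;0 0 0 0 0 0 180"

```text
time: 19.33
position: [0.5896, 0.0324, 0.1083]
tool_rot: [-2.279, -2.159, -0.008]
ft_force: [0.9, 1.4, -0.8]
grip_width: 0.513
grip_force: 20.0
```

Call:
move_arm:
  increments: "0.5 5 -15 0 0 -0.4 180;0 0 -15 0 0 0 180;0 0 -15 0 0 0 180;0 0 -10 0 0 0 180;0 0 -8 0 0 0 180;0 0 0 0 0 0 180;0 0 0 0 0 0 180;0 0 0 0 0 0 180"

```text
time: 20.0
position: [0.5898, 0.0287, 0.0451]
tool_rot: [2.298, 2.141, 0.002]
ft_force: [-0.3, 0.0, -0.4]
grip_width: 0.518
grip_force: 20.0
```

```bash
python3 - <<'E'
from h import *
s=ctrl.get_state();print(s['position'],s['tool_rot'],s['ft_force'],s['time'])
p=ctrl.get_image('scene')
cv2.imwrite('pics/c7.png',cv2.resize(p['frame'][150:260,190:350,::-1],None,fx=5,fy=5,interpolation=3))
p=ctrl.get_image('top'); B=inb(cloud(p)); x,y,z=B[...,0],B[...,1],B[...,2]
b=biggest((abs(x-5)<45)&(y>-180)&(y<15)&(z>66)&(z<84)); 
print('batten slab', rect(B[b]/1000), np.median(z[b]),b.sum())
for lo in range(-150,-40,20):
    q=x[b&(y>lo)&(y<lo+20)]; 
    if len(q): print(lo,q.min().round(1),q.max().round(1))
print('ymin',np.sort(y[b])[:4].round(1),'ymax',np.sort(y[b])[-4:].round(1))
E
```

```text
[0.58976489 0.02873818 0.0450888 ] [2.29802944e+00 2.14071945e+00 1.67907168e-03] [-0.30072188  0.02563553 -0.43064143] 20.0
batten slab (array([   2.2, -135. ]), array([46.6, 38.3]), 4.08) 75.29720596068124 154
-150 -20.8 25.7
-130 -17.8 24.6
ymin [-155.2 -155.  -154.8 -154.7] ymax [-117.8 -117.6 -114.6 -114.4]
```

View pics/c7.png

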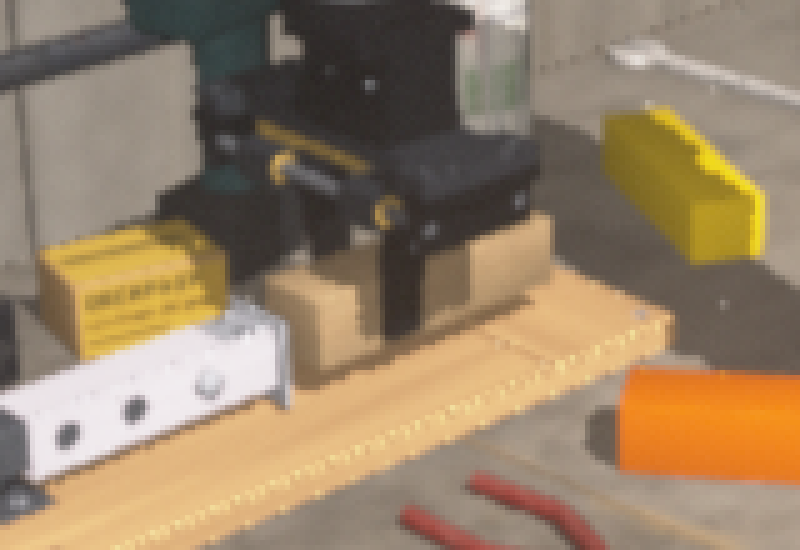

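Call:
move_arm:
  increments: "0.3 5 0 0 0 0.5 180;0.3 4.5 0 0 0 0 180;0 0 -5 0 0 0 180;0 0 -5 0 0 0 180;0 0 -4 0 0 0 180;0 0 -3 0 0 0 180;0 0 -1.5 0 0 0 180;0 0 0 0 0 0 180"

```text
time: 20.77
position: [0.5895, 0.0381, 0.0254]
tool_rot: [-2.289, -2.151, 0.001]
ft_force: [0.2, -0.7, -0.5]
grip_width: 0.516
grip_force: 20.0
```

Call:
move_arm:
  increments: "0 0 -0.5 0 0 0 180;0 0 -0.5 0 0 0 180;0 0 -0.5 0 0 0 180;0 0 -0.5 0 0 0 180;0 0 -0.5 0 0 0 180;0 0 -0.5 0 0 0 180;0 0 0 0 0 0 180;0 0 0 0 0 0 180"

```text
time: 21.43
position: [0.5898, 0.0381, 0.0253]
tool_rot: [2.289, 2.151, -0.002]
ft_force: [-7.2, -0.1, 16.0]
grip_width: 0.514
grip_force: 20.0
```

Call:
move_arm:
  increments: "0 0 0.8 0 0 0 180;0 0 0.7 0 0 0 180;1 0 0 0 0 0 180;1 -0.1 0 0 0 0 180;1 -0.1 0 0 0 0 180;1 -0.1 0 0 0 0 180;1 0 0 0 0 0 180;0 0 0 0 0 0 180"

```text
time: 22.1
position: [0.5942, 0.0381, 0.0253]
tool_rot: [-2.289, -2.151, 0.002]
ft_force: [-6.0, 0.4, 9.6]
grip_width: 0.516
grip_force: 20.0
```

Call:
move_arm:
  increments: "0.4 0 0 0 0 0 180;0.4 0 0 0 0 0 180;0.4 0 0 0 0 0 180;0.4 0 0 0 0 0 180;0 0 0 0 0 0 180;0 0 0 0 0 0 180;0 0 0 0 0 0 180;0 0 0 0 0 0 180"

```text
time: 22.77
position: [0.5955, 0.0381, 0.0253]
tool_rot: [-2.289, -2.151, 0.003]
ft_force: [-5.4, -0.3, 10.4]
grip_width: 0.513
grip_force: 20.0
```

Call:
move_arm:
  increments: "0.4 0 0.3 0 0 0 180;0.4 0 0.3 0 0 0 180;0.4 0 0 0 0 0 180;0.4 0 0 0 0 0 180;0.4 0 0 0 0 0 180;0.4 0 0 0 0 0 180;0 0 0 0 0 0 180;0 0 0 0 0 0 180"

```text
time: 23.43
position: [0.5966, 0.0381, 0.0253]
tool_rot: [-2.288, -2.149, 0.006]
ft_force: [-8.1, 0.6, 11.3]
grip_width: 0.518
grip_force: 20.0
```

Call:
move_arm:
  increments: "0.4 0 0.5 0 0 0 180;0.4 0 0.5 0 0 0 180;0.4 0 0 0 0 0 180;0.4 0 0 0 0 0 180;0 0 0 0 0 0 180;0 0 0 0 0 0 180;0 0 0 0 0 0 180;0 0 0 0 0 0 180"

```text
time: 24.1
position: [0.5969, 0.0382, 0.0254]
tool_rot: [-2.287, -2.147, 0.009]
ft_force: [-9.9, -0.4, 8.9]
grip_width: 0.514
grip_force: 20.0
```

Call:
move_arm:
  increments: "-0.5 0.5 0.3 0 0 0 180;-0.5 0.5 0.3 0 0 0 180;-0.5 0.5 0 0 0 0 180;-0.5 0.5 0 0 0 0 180;0 0.5 0 0 0 0 180;0 0.5 0 0 0 0 180;0.1 0.5 0 0 0 0 180;0 0.5 0 0 0 0 180"

```text
time: 24.77
position: [0.5971, 0.041, 0.0255]
tool_rot: [-2.289, -2.15, 0.004]
ft_force: [-4.2, -2.1, -1.9]
grip_width: 0.513
grip_force: 20.0
```

Call:
move_arm:
  increments: "0 0.4 0 0 0 0 180;0.1 0.4 0 0 0 0 180;0 0.4 0 0 0 0 180;0 0.4 0 0 0 0 180;0 0.4 0 0 0 0 180;0.1 0 0 0 0 0 180;0 0 0 0 0 0 180;0 0 0 0 0 0 180"

```text
time: 25.43
position: [0.5973, 0.0431, 0.0255]
tool_rot: [-2.289, -2.15, 0.005]
ft_force: [-5.7, -3.5, -0.4]
grip_width: 0.515
grip_force: 20.0
```

Call:
move_arm:
  increments: "0 0.4 -0.2 0 0 0 180;0 0.4 -0.2 0 0 0 180;0 0.4 0 0 0 0 180;0 0.4 0 0 0 0 180;0 0.4 0 0 0 0 180;0.1 0.4 0 0 0 0 180;0 0 0 0 0 0 180;0 0 0 0 0 0 180"

```text
time: 26.1
position: [0.5973, 0.0432, 0.0255]
tool_rot: [2.29, 2.149, -0.009]
ft_force: [-7.2, -7.2, 3.0]
grip_width: 0.516
grip_force: 20.0
```

Call:
move_arm:
  increments: "-0.5 -0.4 0 0 0 0 180;-0.5 -0.4 0 0 0 0 180;-0.5 -0.4 0 0 0 0 180;0 0 0 0 0 0 120;0 0 0 0 0 0 100;0 0 0 0 0 0 80;0 0 0 0 0 0 40;0 0 0 0 0 0 0"

```text
time: 26.77
position: [0.598, 0.0461, 0.0265]
tool_rot: [2.288, 2.152, 0.003]
ft_force: [0.3, -0.6, -0.1]
grip_width: 0.746
grip_force: 0.0
```

Call:
move_arm:
  increments: "0 0 0 0 0 0 0;0 0 0 0 0 0 0;0 0 10 0 0 0 0;0 0 20 0 0 0 0;0 0 40 0 0 0 0;0 0 40 0 0 0 0;-20 -20 30 0 0 0 0;-30 -30 10 0 0 0 0"

```text
time: 27.43
position: [0.5526, 0.0004, 0.182]
tool_rot: [2.278, 2.155, 0.015]
ft_force: [0.2, -1.2, 0.7]
grip_width: 1.003
grip_force: 0.0
```

Call:
move_arm:
  increments: "-30 -30 0 0 0 0 0;-30 -30 0 0 0 0 0;-20 -40 0 0 0 0 0;-10 -40 0 0 0 0 0;0 -40 0 0 0 0 0;0 -40 0 0 0 0 0;0 0 0 0 0 0 0;0 0 0 0 0 0 0"

```text
time: 28.1
position: [0.4604, -0.2222, 0.1761]
tool_rot: [2.294, 2.145, 0.001]
ft_force: [0.0, 0.9, -0.2]
grip_width: 1.0
grip_force: 0.0
```

```bash
python3 - <<'E'
from h import *
s=ctrl.get_state();print(s['position'],s['time'])
p=ctrl.get_image('scene')
cv2.imwrite('pics/c8.png',cv2.resize(p['frame'][150:260,190:350,::-1],None,fx=5,fy=5,interpolation=3))
p=ctrl.get_image('top'); B=inb(cloud(p)); x,y,z=B[...,0],B[...,1],B[...,2]
b=biggest((abs(x-10)<45)&(y>-180)&(y<30)&(z>48)&(z<61)); 
print('batten slab', rect(B[b]/1000), np.median(z[b]),b.sum())
for lo in range(-150,20,20):
    q=x[b&(y>lo)&(y<lo+20)&(z>53)]
    if len(q): print(lo,q.min().round(1),q.max().round(1))
print('ymin',np.sort(y[b])[:4].round(1),'ymax',np.sort(y[b])[-4:].round(1))
f=(y<-60)&(y>-185)&(x>25)&(x<60)&(z>28)&(z<38);print('fence',np.sort(x[f])[:8].round(1))
m=(x>-17)&(x<-8.5)&(z>38)&(z<58)&(y>40)&(y<90);print(B[m].round(1)[:6])
m=(x>27)&(x<37)&(z>38)&(z<60)&(y>40)&(y<90);print(B[m].round(1)[:6])
E
```

```text
[ 0.46041084 -0.2221776   0.17610234] 28.1
batten slab (array([ 10. , -59.2]), array([ 46.5, 163.3]), 0.1) 55.55091999885242 657
-150 -12.8 30.1
-130 -12.1 32.8
-110 -13.1 30.7
-90 -12.3 32.5
-70 -11.6 31.0
-50 -11.9 32.8
-30 -12.4 32.0
-10 -11.2 30.3
10 -11.7 32.8
ymin [-140.9 -140.6 -140.4 -140.2] ymax [19.  19.1 19.2 22.4]
fence [31.6 31.9 32.3 32.5 32.7 32.9 33.5 33.6]
[[-10.9  67.6  53.4]
 [-10.4  64.6  52. ]
 [-10.7  61.   54.7]
 [ -9.3  58.5  49. ]]
[[29.6 68.5 51.2]
 [28.1 64.3 58.3]
 [29.7 61.8 52.6]]
```

View pics/c8.png

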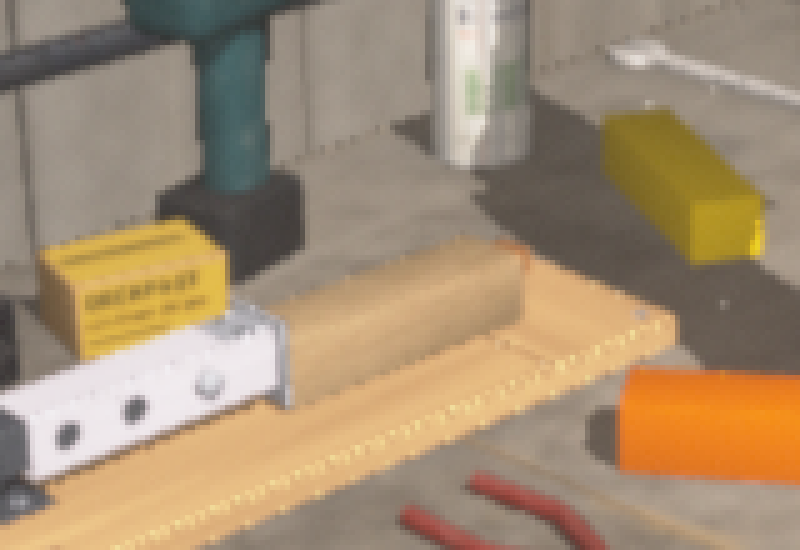

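The batten lies flat against the fence and the stop plate, its yaw is within about 0.1° of the board, and both buttons are out. I am handing the job in.

```bash
python3 -c "
from bench import ctrl; print(ctrl.close_job())"
```

```text
the job is handed in; nothing more can be done
None
```

The job is handed in with no verdict returned: the sleeve moved out about 44 mm until both buttons snapped out at the next holes, and the pine batten was pushed flat against the fence and the stop plate, about 28 s in all.

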